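# Make up a sambal set and a dessert set

### The arm

A 6-joint arm with a two-finger parallel gripper is mounted at the origin on the work surface. World frame = base frame: x ahead of the robot, y to its left, z up, the work surface at z = 0. Lengths are in m, angles in rad, forces in N, time in s.
With the tool pointing down it reaches from about 0.25 to 0.775 m from the base axis. Payload 4 kg.
Tool frame: the origin (TCP) lies on the centre line of the jaws, within the pads' length; the fingertips stand 25 mm ahead of it and the grasp point (between the pads) lies 6 mm ahead of it; z points along the fingers, y is the line along which they close (so a half turn about z gives the same grasp; the last joint's range is limited). The gripper opens to 94 mm and grips with 3 to 60 N. Pads are 16 mm wide; open, the fingers measure 119 mm over their backs; the gripper's body (75 mm by 177 mm) begins 78 mm behind the grasp point.
Start: joints at [-1.292, 0.087, 1.371, -0, 1.684, -0.103], TCP at [0.205, -0.51, 0.231] pointing down, gripper open.
Joint ranges: [-3.1, 3.1], [-0.76, 2.03], [0.27, 2.55], [-1.08, 4.22], [0.17, 2.65], [-2.57, 2.57]. Speed limits (rad/s): [2.79, 2.79, 3.14, 3.14, 3.14, 3.14].

### API

Orientations are given as [roll, pitch, yaw] about the fixed x, y, z axes, in that order (R = Rz(yaw) Ry(pitch) Rx(roll)).
In Python, from bench import sensors, optics, ticket gives the robot as it stands.
- The arm moves only by the tool send_rows, never from a script. Its argument "rows" is a list of rows, each a list of 6 numbers: the shift along the world's x, y, z in mm, then the turn, a rotation vector about the world's x, y, z in rad. In form: [[x, y, z, wx, wy, wz], ...]. A call has 1 to 8 rows; each row shifts and turns the commanded pose from where the row before left it; what a row does not reach is not made up. A row lasts 1/12 s, in which the tool goes at most 41.7 mm and 7.16 degrees, less where a joint would pass 70% of its speed; a pose out of reach is approached as far as the arm can. A call is refused whole if a number of a shift passes 41.7 or a number of a turn 0.125, either way. A call with a gripper value outside its range is refused whole. "grip" is the finger opening in mm, from 0 to 94, set as the call begins (left out, the last holds). The fingers move at their own pace and stop on an object; the grip force is fixed at half the most. Time passes only in rows, so rows that do not move let the fingers close. It gives the time, the measured TCP pose, the force, the opening and the grip force at its end, in the units of the state.
- sensors.get_obs(): the state, without advancing time (a new reading comes with each control period).
- optics.snapshot(name): name is "scene" or "top" or "wrist"; returns the picture (400x640x3 uint8, red, green, blue); there is no depth.
- optics.camera_model(name): a dict with "vertical_fov" (degrees; the focal length in pixels is half the picture's height over the tangent of half this angle, whatever the lens; pixels are square), "cx", "cy" (the principal point, pixels), "k1" (the pictures are not rectified: a ray, as slopes to the right and down, at radius r is drawn at 1 + k1 r^2 times it, then the intrinsics apply), "R" (3x3) and "t" (3): a world point X has camera coordinates R X + t. Camera axes: x right, y down, z forward; pixel columns grow to the right and rows downward; lengths in m; the calibration is good to about 2 mm. A picture is of the moment at which its call begins: read the wrist's pose just before it. camera_model takes no time and is no camera call; for the wrist camera it gives the pose at the moment of the call.
- ticket.close_job(): hands the job in; it is judged then, once.
The state is a dict: "time": time; "joint_positions": joint angles; "qvel": joint speeds; "joint_torque": joint torques, N m; "tool_pos": TCP position; "ee_rot": TCP orientation; "wrist_force": force on the tool from outside, world axes, zero at the start; "wrist_torque": the same for the moment, N m; "width": finger opening in m; "finger_force": force on a finger pad.
Only numpy, scipy, OpenCV 4.12 (cv2) and the standard library are available. Lean on these libraries where they do the work, as an engineer would, in place of code of your own. Each camera call takes 0.05 s, during which the arm holds its last target. There are 200 camera calls.

### The job

Make up two cooking sets from the stock in the middle of the table. For the sambal, put the shrimp-paste block, the garlic bulb and the red-lidded chilli jar side by side on the flat bottom of the blue-rimmed white enamel plate; for the dessert, put the palm sugar and the coconut-milk tin in the orange food keeper, one in each compartment. Set everything down upright without dropping it, and leave the yellow-lidded jar and the spoon where they are.

Things in the scene. Friction and masses are not known exactly. Their poses are not given: they have to be found in the camera images.
- plate: loose round white enamel plate with a dark blue rim and a blue spot in the middle; 236 mm across, 24 mm high at the rim; flat inside bottom of 85 mm radius, 4 mm above the table, then a sloping border. Origin: centre of the underside, z up. Stands about 0.35 m to the left or right of the middle of the stock
- keeper: loose open orange plastic food keeper on the other side of the stock from the plate: 96 mm in its x, 172 mm in its y (104 by 178 over the lip), walls 4 mm thick, 34 mm high, inside floor 4 mm above the table; a 4 mm thick, 32 mm high divider at its y = 0 makes two compartments, each 88 mm (x) by 80 mm (y), centred at its y = +43 and -43 mm. Origin: centre of the underside, z up
- garlic: white garlic bulb with a short stem, on its flat root end: widest 52 mm across, 17 mm above its underside; 56 mm high (above 37 mm only the thin stem), foot 30 mm across, 55 g. Origin: centre of the underside, z up. Loose, in the stock: two rows of three about 125 mm apart, two low green lime halves (43 mm across, 21 mm high, loose, of no concern) between the rows
- shrimp_paste: dark brown block of shrimp paste (belacan) in a white paper sleeve with a green stripe: 68 mm along its x, 44 mm along its y, 28 mm high, about 110 g, lying flat. Origin: centre of the underside, z up. Loose, in the stock
- chilli_jar: small jar of dark red chilli powder with a red lid: 44 mm across, 72 mm high (the lid is the top 16 mm, 43 mm across), about 90 g, upright. Origin: centre of the underside, z up. Loose, in the stock
- palm_sugar: upright cylinder of dark brown palm sugar tied with two pale strings: 48 mm across, 62 mm high, about 130 g. Origin: centre of the underside, z up. Loose, in the stock
- coconut_tin: small tin of coconut milk, bright metal top, white and green label: 55 mm across, 68 mm high, about 190 g, upright. Origin: centre of the underside, z up. Loose, in the stock
- turmeric_jar: bystander: jar of yellow turmeric powder with a yellow lid, 44 mm across and 72 mm high, standing loose in the stock; not wanted in either set. Origin: centre of the underside, z up
- spoon: bystander: loose steel spoon, 180 mm long along its x, 40 mm wide and 8 mm high at the bowl, lying crosswise just behind the stock. Origin: under its middle, on the table. Just behind it stands a fixed stone mortar, 100 mm high, its pestle reaching 190 mm above the table
Not all that is in view belongs to the job. Of the things like the palm_sugar, leave any that is purple or turquoise; of the rest the smaller one is meant.

How it is judged:
By the outcome, as a careful person would: the job done as asked, in the order asked, and still so for the second after the job is handed in, with the robot touching nothing.
It also fails if it takes over 144 s, if anything falls off the work surface, if the arm or the gripper's body presses on something with over 40 N, if the wrist force passes 120 N, or if a joint passes its speed limit or range.

## Working session

There is one attempt and no reset: what is moved stays moved. The work goes in short steps, Python scripts to look and compute and a tool call to move; the robot and the scene stay as the last step left them, time stands still between calls to the robot, and variables do not carry over. Pictures are saved under pics/ and viewed, at most 14 in all, crops included, and the job is handed in when it is done.

Besides the shell and the picture viewer there is one more tool, called after "Emit:" as name(argument=value, ...), one argument or row to a line, values as JSON. send_rows: Moves the arm, as the interface text tells. Its arguments: {"type":"object","properties":{"rows":{"type":"array"},"grip":{"type":"number"}},"required":["rows"]}

```bash
mkdir -p pics; ls; cat > h.py <<'E'
import numpy as np, cv2
from bench import sensors, optics, ticket
def snap(n,f):
    m=optics.camera_model(n); im=optics.snapshot(n); cv2.imwrite(f'pics/{f}.png',im[...,::-1]); np.save(f'pics/{f}.npy',im)
    import pickle; pickle.dump(m,open(f'pics/{f}.pkl','wb')); return im,m
def load(f):
    import pickle; return np.load(f'pics/{f}.npy'),pickle.load(open(f'pics/{f}.pkl','rb'))
def ray(m,u,v):
    f=200/np.tan(np.radians(m['vertical_fov'])/2); d=np.array([(u-m['cx'])/f,(v-m['cy'])/f]); p=d.copy()
    for _ in range(30): p=d/(1+m['k1']*(p@p))
    R=np.array(m['R']); t=np.array(m['t']); return -R.T@t, R.T@np.array([*p,1])
def onz(m,u,v,z):
    o,d=ray(m,u,v); return o+d*(z-o[2])/d[2]
def proj(m,X):
    f=200/np.tan(np.radians(m['vertical_fov'])/2); c=np.array(m['R'])@X+np.array(m['t']); p=c[:2]/c[2]; p=p*(1+m['k1']*(p@p))
    return p*f+[m['cx'],m['cy']]
def tri(a,b):
    (o1,d1),(o2,d2)=a,b
    s=np.linalg.lstsq(np.c_[d1,-d2],o2-o1,rcond=None)[0]; p,q=o1+d1*s[0],o2+d2*s[1]; return (p+q)/2,np.linalg.norm(p-q)
E
python3 - <<'E'
from h import *
print(sensors.get_obs())
for n in('scene','top','wrist'):
    im,m=snap(n,n+'0'); print(n,m)
E
```

```text
pics
{'time': 0.0, 'joint_positions': array([-1.29208130e+00,  8.79020118e-02,  1.37223645e+00, -3.04559392e-08,
        1.68361850e+00, -1.03119862e-01]), 'qvel': array([-0.00027435,  0.00114007, -0.00133516, -0.00073677, -0.00084673,
        0.00229397]), 'joint_torque': array([-8.58016465e-04, -3.40180600e+01, -3.02429795e+01,  7.17280945e-02,
        3.28104885e-02, -1.78558835e-04]), 'tool_pos': array([ 0.20479004, -0.50991168,  0.22934213]), 'ee_rot': array([-3.13943984e+00, -2.22757688e-04,  3.81834643e-01]), 'wrist_force': array([ 0.85942071, -0.27855741, -0.59661958]), 'wrist_torque': array([-0.01924597,  0.00167785, -0.02981596]), 'finger_force': 0.0, 'width': 0.09405090976772451}
scene {'vertical_fov': 48.58668760145678, 'cx': 317.87159737726546, 'cy': 201.28862338871627, 'k1': -0.0004398892657613145, 'R': array([[-0.55750059,  0.82995666, -0.01910597],
       [ 0.49587652,  0.31445734, -0.8094585 ],
       [-0.66580746, -0.46074779, -0.58686617]]), 't': array([ 0.27414459, -0.23752709,  1.42433884])}
top {'vertical_fov': 52.032323569257954, 'cx': 317.3134858726622, 'cy': 202.8026984917057, 'k1': -0.08999944998657344, 'R': array([[ 2.10216844e-02, -9.99778599e-01, -9.17019160e-04],
       [-9.95062077e-01, -2.08335028e-02, -9.70434316e-02],
       [ 9.70028414e-02,  2.95250738e-03, -9.95279725e-01]]), 't': array([-0.00538103,  0.54145633,  0.95528889])}
wrist {'vertical_fov': 59.001833483743525, 'cx': 313.3724330300203, 'cy': 204.20237922209424, 'k1': -0.006686202520875158, 'R': array([[ 0.37284275, -0.92789186, -0.00223251],
       [-0.88994893, -0.35827557,  0.28218702],
       [-0.26263889, -0.10322457, -0.95935682]]), 't': array([-0.54921212, -0.03069512,  0.39149814])}
```

View pics/top0.png

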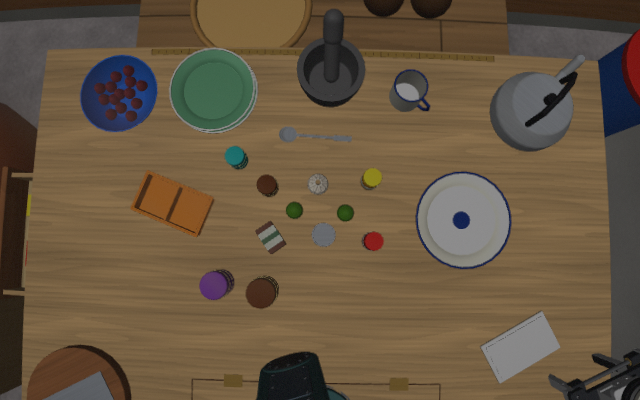

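View pics/scene0.png

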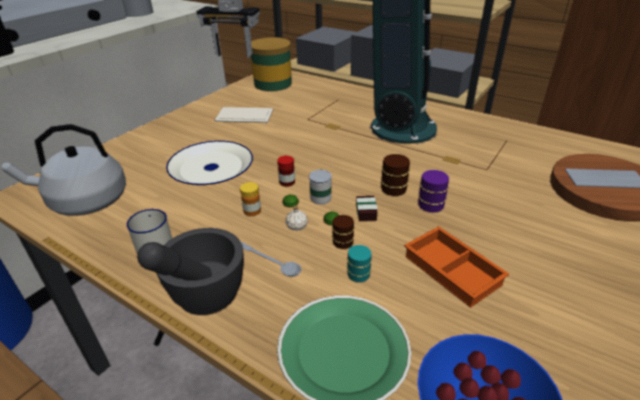

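Top view: the plate is at (463,220) and the keeper at (173,203). The stock is shrimp paste (270,237), tin (323,235), red jar (373,241), palm sugar (267,185), garlic (318,184) and yellow jar (372,178).
Palm-sugar lookalikes: turquoise (236,157), purple (215,285), large brown (262,292) and small brown (267,185). By the description I choose the small brown one, and I'll check it in a close crop.

```bash
python3 - <<'E'
from h import *
t,_=load('top0'); s,_=load('scene0')
a=cv2.resize(t[140:260,220:400,::-1],(800,533),interpolation=cv2.INTER_CUBIC)
b=cv2.resize(s[140:290,230:390,::-1],(640,600),interpolation=cv2.INTER_CUBIC)
cv2.imwrite('pics/ct.png',np.clip(a*1.6,0,255)); cv2.imwrite('pics/cs.png',np.clip(b*1.3,0,255))
E
```

```text
[ WARN:0@0.347] global loadsave.cpp:1063 imwrite_ Unsupported depth image for selected encoder is fallbacked to CV_8U.
```

View pics/ct.png

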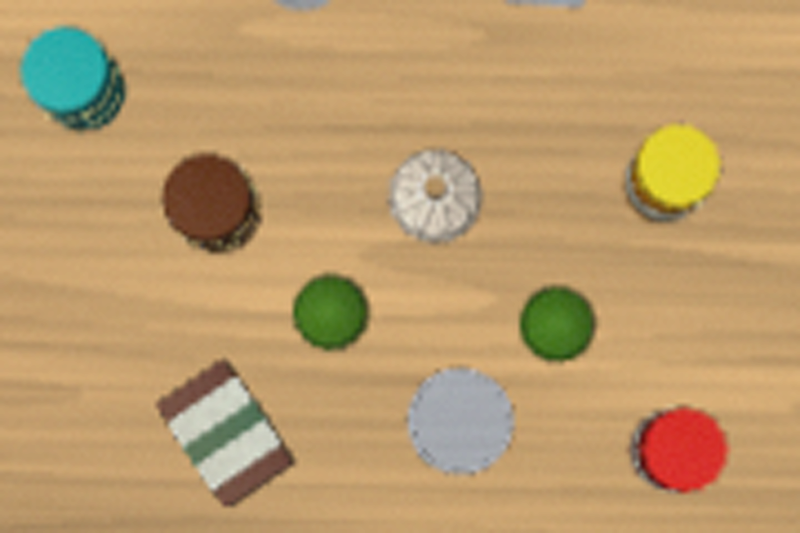

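View pics/cs.png

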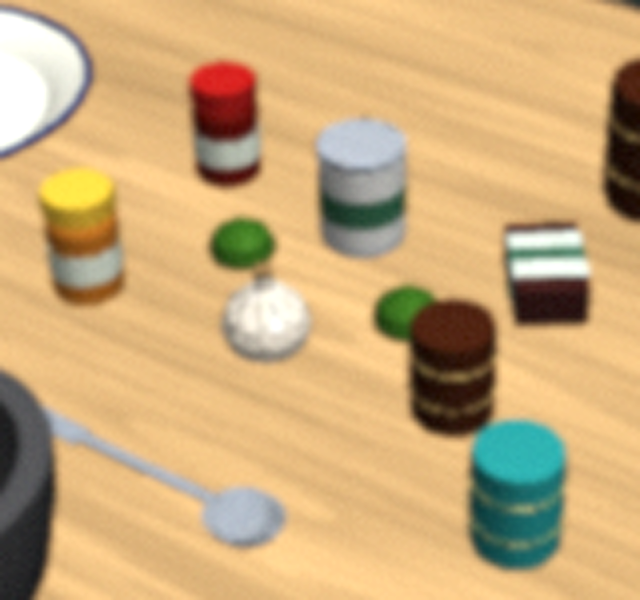

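The crops confirm the choice: the small brown sugar, with the plain tin top, garlic stem, shrimp-paste block and red lid all clear. The next step is to triangulate these tops, plus the plate and keeper.

```bash
python3 - <<'E'
from h import *
t,mt=load('top0'); s,ms=load('scene0')
T=lambda x,y:(220+x/4.444,140+y/4.444); S=lambda x,y:(230+x/4,140+y/4)
P=dict(palm=(T(208,197),S(453,327),.062),garlic=(T(436,187),S(264,268),.056),shrimp=(T(227.5,433),S(545,252),.028),tin=(T(461,421),S(361,144),.068),red=(T(684,450),S(224,80),.072),yellow=(T(678,166),S(77,188),.072))
for k,(a,b,z) in P.items():
    p,e=tri(ray(mt,*a),ray(ms,*b)); print(k,'tri',(p*1e3).round(),'gap',round(e*1e3,1),'onz',(onz(mt,*a,z)*1e3).round())
c=np.array([onz(mt,*T(*q),.028) for q in((225,361),(160,406),(231,505),(294,462))])[:,:2]; print('shrimp',(c*1e3).round(),[np.linalg.norm(c[i]-c[i-1]).round(3) for i in range(4)])
# keeper
def big(m):
    cs=cv2.findContours(m.astype(np.uint8),0,2)[0]; return max(cs,key=cv2.contourArea)
h=cv2.cvtColor(t,cv2.COLOR_RGB2HSV); k=(h[...,0]>=7)&(h[...,0]<=13)&(h[...,1]>170)&(h[...,2]>90); k[:, 260:]=0; k[:150]=0;k[250:]=0
c=big(k); w=np.array([onz(mt,*q[0],.034)[:2] for q in c]); r=cv2.minAreaRect((w*1e3).astype(np.float32)); print('keeper top',r,(cv2.boxPoints(r)).round()); bt=cv2.boxPoints(cv2.minAreaRect(c)); print(bt.round(1))
h=cv2.cvtColor(s,cv2.COLOR_RGB2HSV); k=(h[...,0]>=5)&(h[...,0]<=13)&(h[...,1]>190)&(h[...,2]>60); k[:,:395]=0;k[:, 515:]=0;k[:220]=0;k[310:]=0
c=big(k); print('scene keeper poly',cv2.approxPolyDP(c,5,True)[:,0].tolist())
# plate
for im,m,x0,x1,y0,y1 in((t,mt,405,525,160,280),(s,ms,160,260,135,190)):
    b=im[y0:y1,x0:x1].astype(int); k=(b[...,2]-b[...,0]>35)
    n,l,st,ce=cv2.connectedComponentsWithStats(k.astype(np.uint8)); 
    i=[j for j in range(1,n) if 20<st[j,4] and st[j,2]<40]; print('spot',[(ce[j]+[x0,y0],st[j,4]) for j in i])
    yy,xx=np.nonzero(k); pts=np.c_[xx+x0,yy+y0].astype(np.float32); hu=cv2.convexHull(pts); w=np.array([onz(m,*q[0],.024)[:2]*1e3 for q in hu],np.float32); print('rim',cv2.minEnclosingCircle(w),cv2.fitEllipse(w))
    for j in i: print('spot@4mm',onz(m,*(ce[j]+[x0,y0]),.004))
E
```

```text
palm tri [579. 125.  56.] gap 0.7 onz [579. 124.  62.]
garlic tri [587.   5.  53.] gap 1.0 onz [587.   5.  56.]
shrimp tri [456. 115.  25.] gap 1.0 onz [456. 114.  28.]
tin tri [465. -10.  64.] gap 0.6 onz [465. -10.  68.]
red tri [ 452. -125.   66.] gap 0.9 onz [ 452. -124.   72.]
yellow tri [ 599. -121.   68.] gap 0.0 onz [ 599. -120.   72.]
shrimp [[495. 116.]
 [470. 151.]
 [418. 111.]
 [442.  78.]] [np.float64(0.066), np.float64(0.042), np.float64(0.065), np.float64(0.041)]
keeper top ((499.0614929199219, 282.1390380859375), (3.4444680213928223, 1.6812845468521118), 47.36473083496094) [[497. 281.]
 [499. 280.]
 [501. 283.]
 [500. 284.]]
[[200.5 217.5]
 [201.  217. ]
 [202.  218. ]
 [201.5 218.5]]
scene keeper poly [[405, 245], [409, 258], [469, 305], [507, 274], [440, 228]]
spot [(array([425.65185185, 220.01481481]), np.int32(135)), (array([460.81818182, 219.93636364]), np.int32(220)), (array([456.59090909, 266.63636364]), np.int32(22))]
rim ((508.70941162109375, -348.79229736328125), 117.56951141357422) ((508.8081359863281, -348.7984619140625), (233.62713623046875, 234.02734375), 23.65640640258789)
spot@4mm [ 0.50673663 -0.26083727  0.004     ]
spot@4mm [ 0.50856702 -0.34890173  0.004     ]
spot@4mm [ 0.39403804 -0.33756815  0.004     ]
spot [(array([210.94117647, 166.66176471]), np.int32(68))]
rim ((532.71630859375, -322.8067932128906), 17.782514572143555) ((532.9971313476562, -322.13665771484375), (33.22002410888672, 35.54539108276367), 65.58979797363281)
spot@4mm [ 0.51069542 -0.34847933  0.004     ]
```

```bash
python3 - <<'E'
from h import *
t,mt=load('top0'); s,ms=load('scene0')
h=cv2.cvtColor(t,cv2.COLOR_RGB2HSV); print(h[190,160],h[210,185],h[230,120])
k=(h[...,0]<=14)&(h[...,1]>165); k[:,225:]=0;k[:,:120]=0;k[:160]=0;k[245:]=0
k=cv2.morphologyEx(k.astype(np.uint8),cv2.MORPH_CLOSE,np.ones((7,7)))
c=max(cv2.findContours(k,0,2)[0],key=cv2.contourArea); print(cv2.contourArea(c),cv2.boundingRect(c))
w=np.array([onz(mt,*q[0],.034)[:2]*1e3 for q in c],np.float32); r=cv2.minAreaRect(w); print('keeper',r); bp=cv2.boxPoints(r); print(bp.round())
for q in ((405,238),(438,230),(506,268),(472,296)): print('scene corner at lip',onz(ms,*q,.034).round(3))
for q in bp: print('expected scene px',proj(ms,np.array([*q/1e3,.034])).round(1))
g=np.hstack([cv2.resize(t[160:250,120:230,::-1],(440,360),interpolation=2)*1.6,cv2.resize(s[215:315,395:515,::-1],(360,360),interpolation=2)*1.3]); cv2.imwrite('pics/ck.png',np.clip(g,0,255).astype(np.uint8))
E
```

```text
[ 14 189 139] [ 15 197 137] [ 17 113 117]
2942.5 (131, 171, 83, 66)
keeper ((532.5679321289062, 356.63873291015625), (182.81961059570312, 102.7926025390625), 69.01676177978516)
[[452. 290.]
 [548. 253.]
 [613. 424.]
 [517. 460.]]
scene corner at lip [0.532 0.25  0.034]
scene corner at lip [0.47  0.298 0.034]
scene corner at lip [0.509 0.451 0.034]
scene corner at lip [0.614 0.419 0.034]
expected scene px [437.6 224.2]
expected scene px [403.3 242.6]
expected scene px [474.5 296.6]
expected scene px [509.8 272.5]
```

View pics/ck.png

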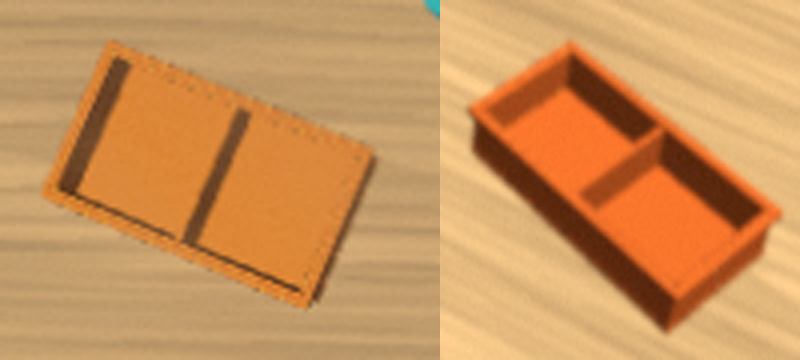

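```bash
python3 - <<'E'
from h import *
t,mt=load('top0'); s,ms=load('scene0')
A=[(110,40),(377,153),(305,303),(43,195)]; B=[(470,108),(570,42),(780,213),(670,293)]
T=[(120+x/4,160+y/4) for x,y in A]; S=[(395+(x-440)/3,215+y/3) for x,y in B]
w=[onz(mt,*q,.034) for q in T]; print(np.round(w,3),'ctr',np.mean(w,0).round(4))
# pair each top corner with nearest scene ray point
for q in T:
    X=onz(mt,*q,.034); b=min(S,key=lambda p:np.hypot(*(onz(ms,*p,.034)-X)[:2])); p,e=tri(ray(mt,*q),ray(ms,*b)); print(p.round(3),round(e,4))
w=np.array(w); print([np.linalg.norm(w[i]-w[i-1]).round(3) for i in range(4)]); d=w[3]-w[0]+w[2]-w[1]; d2=w[0]-w[1]+w[3]-w[2]; print('x ax ang',np.degrees(np.arctan2(d[1],d[0])),'y ax',np.degrees(np.arctan2(d2[1],d2[0])))
R=np.array(load('top0')[1]['R']); 
E
```

```text
[[0.612 0.421 0.034]
 [0.546 0.253 0.034]
 [0.456 0.292 0.034]
 [0.517 0.457 0.034]] ctr [0.5329 0.356  0.034 ]
[0.619 0.431 0.002] 0.0087
[0.548 0.259 0.014] 0.001
[0.456 0.295 0.026] 0.0004
[0.52  0.468 0.004] 0.0058
[np.float64(0.102), np.float64(0.181), np.float64(0.099), np.float64(0.176)]
x ax ang 157.96844219467283 y ax 69.20189830030114
```

Keeper lip centre is (532.5,356), with its y axis at 69° and sides of about 100×179 mm, which fits. I'd scaled the scene rows of that crop by 3 instead of 3.6; with that fixed the corners agree to about 2 px. Plate is at (509,-349). Moving to the shrimp paste at (456,115), long axis at 37.5°.

Emit:
send_rows(
  rows=[
    [15, 37, 0, 0, 0, 0.108],
    [15, 37, 0, 0, 0, 0.108],
    [15, 37, 0, 0, 0, 0.108],
    [15, 37, 0, 0, 0, 0.108],
    [15, 37, 0, 0, 0, 0.108],
    [15, 37, 0, 0, 0, 0.108],
    [15, 37, 0, 0, 0, 0.108],
    [15, 37, 0, 0, 0, 0.108],
  ],
  grip=94,
)

```text
time: 0.82
tool_pos: [0.325, -0.2125, 0.2303]
ee_rot: [3.141, -0.0, 1.25]
wrist_force: [0.5, -0.3, 0.1]
width: 0.0941
finger_force: 0.0
```

Emit:
send_rows(
  rows=[
    [15, 37, 0, 0, 0, 0.108],
    [15, 37, 0, 0, 0, 0.108],
    [15, 37, 0, 0, 0, 0.108],
    [15, 37, 0, 0, 0, 0.108],
    [15, 37, 0, 0, 0, 0.108],
    [15, 37, 0, 0, 0, 0.108],
    [15, 37, 0, 0, 0, 0.108],
    [15, 37, 0, 0, 0, 0.108],
  ],
)

```text
time: 1.48
tool_pos: [0.445, 0.0837, 0.2304]
ee_rot: [3.142, 0.0, 2.116]
wrist_force: [0.1, -0.5, 0.0]
width: 0.0939
finger_force: 0.0
```

Emit:
send_rows(
  rows=[
    [11, 33, 0, 0, 0, 0.115],
    [0, 0, 0, 0, 0, 0],
    [0, 0, 0, 0, 0, 0],
  ],
)

```text
time: 1.73
tool_pos: [0.4557, 0.1158, 0.2297]
ee_rot: [-3.14, -0.001, 2.227]
wrist_force: [-0.8, -0.5, -0.4]
width: 0.0943
finger_force: 0.0
```

```bash
python3 - <<'E'
from h import *
im,m=snap('wrist','w1')
def pc(k): 
    k=cv2.morphologyEx(k.astype(np.uint8),2,np.ones((3,3))); c=max(cv2.findContours(k,0,2)[0],key=cv2.contourArea); return c
for X in ((.456,.115,.028),(.465,-.010,.068),(.579,.124,.062)): print(proj(m,np.array(X)).round())
E
```

```text
[315. 185.]
[246. 295.]
[418. 260.]
```

View pics/w1.png

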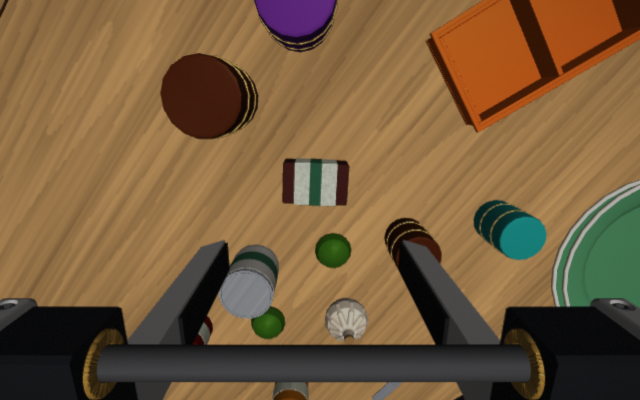

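The wrist view shows the block centred at (316,181), aligned with the jaws and within 4 px of the prediction. Going down.

Emit:
send_rows(
  rows=[
    [0, 0, -35, 0, 0, 0],
    [0, 0, -35, 0, 0, 0],
    [0, 0, -35, 0, 0, 0],
    [0, 0, -35, 0, 0, 0],
    [0, 0, -30, 0, 0, 0],
    [0, 0, -20, 0, 0, 0],
    [0, 0, -11, 0, 0, 0],
    [0, 0, 0, 0, 0, 0],
  ],
)

```text
time: 2.45
tool_pos: [0.4544, 0.1129, 0.0276]
ee_rot: [-3.138, -0.002, 2.222]
wrist_force: [0.1, -0.1, -0.4]
width: 0.0943
finger_force: 0.0
```

Emit:
send_rows(
  rows=[
    [0, 0, 0, 0, 0, 0],
    [0, 0, 0, 0, 0, 0],
    [0, 0, 0, 0, 0, 0],
    [0, 0, 0, 0, 0, 0],
    [0, 0, 0, 0, 0, 0],
    [0, 0, 0, 0, 0, 0],
  ],
  grip=50,
)

```text
time: 2.95
tool_pos: [0.4571, 0.1148, 0.031]
ee_rot: [3.139, 0.002, 2.225]
wrist_force: [0.1, 0.6, 5.3]
width: 0.0681
finger_force: 29.9
```

Emit:
send_rows(
  rows=[
    [0, 0, 5, 0, 0, 0],
    [0, 0, 20, 0, 0, 0],
    [0, 0, 30, 0, 0, 0],
    [0, 0, 30, 0, 0, 0],
    [0, 0, 25, 0, 0, 0],
    [0, 0, 10, 0, 0, 0],
    [0, -12, 0, 0, 0, 0],
  ],
)

```text
time: 3.53
tool_pos: [0.4574, 0.104, 0.1526]
ee_rot: [3.136, 0.002, 2.227]
wrist_force: [-0.3, 0.2, -0.6]
width: 0.0681
finger_force: 29.8
```

Emit:
send_rows(
  rows=[
    [3, -25, 0, 0, 0, -0.04],
    [3, -30, 0, 0, 0, -0.04],
    [3, -30, 0, 0, 0, -0.04],
    [3, -30, 0, 0, 0, -0.04],
    [3, -30, 0, 0, 0, -0.04],
    [3, -30, 0, 0, 0, -0.04],
    [3, -30, 0, 0, 0, -0.04],
    [3, -30, 0, 0, 0, -0.04],
  ],
)

```text
time: 4.2
tool_pos: [0.479, -0.1335, 0.1479]
ee_rot: [-3.139, -0.002, 1.903]
wrist_force: [0.5, 1.8, -1.6]
width: 0.0676
finger_force: 29.8
```

Emit:
send_rows(
  rows=[
    [3, -30, 0, 0, 0, -0.04],
    [3, -30, 0, 0, 0, -0.04],
    [3, -30, 0, 0, 0, -0.04],
    [3, -30, 0, 0, 0, -0.04],
    [3, -30, 0, 0, 0, -0.04],
    [3, -30, 0, 0, 0, -0.04],
    [3, -30, 0, 0, 0, -0.04],
    [3, -30, 0, 0, 0, -0.04],
  ],
)

```text
time: 4.87
tool_pos: [0.5032, -0.3733, 0.1475]
ee_rot: [-3.139, -0.002, 1.583]
wrist_force: [-0.1, 0.6, -0.9]
width: 0.068
finger_force: 29.8
```

Emit:
send_rows(
  rows=[
    [3, -15, 0, 0, 0, -0.016],
    [1, -10, 0, 0, 0, 0],
    [0, 0, 0, 0, 0, 0],
    [0, 0, 0, 0, 0, 0],
  ],
)

```text
time: 5.2
tool_pos: [0.5075, -0.3967, 0.1482]
ee_rot: [-3.14, -0.002, 1.569]
wrist_force: [-0.6, 0.8, -1.0]
width: 0.0678
finger_force: 29.8
```

Emit:
send_rows(
  rows=[
    [0, 0, -20, 0, 0, 0],
    [0, 0, -25, 0, 0, 0],
    [0, 0, -25, 0, 0, 0],
    [0, 0, -20, 0, 0, 0],
    [0, 0, -12, 0, 0, 0],
    [0, 0, -8, 0, 0, 0],
    [0, 0, -3, 0, 0, 0],
    [0, 0, 0, 0, 0, 0],
  ],
)

```text
time: 5.87
tool_pos: [0.5081, -0.3969, 0.0366]
ee_rot: [3.142, -0.0, 1.57]
wrist_force: [0.9, -0.6, -1.2]
width: 0.068
finger_force: 29.8
```

Emit:
send_rows(
  rows=[
    [0, 0, -1, 0, 0, 0],
    [0, 0, -1, 0, 0, 0],
    [0, 0, -1, 0, 0, 0],
    [0, 0, 0, 0, 0, 0],
    [0, 0, 0, 0, 0, 0],
  ],
)

```text
time: 6.28
tool_pos: [0.5087, -0.3981, 0.0351]
ee_rot: [3.139, 0.002, 1.569]
wrist_force: [-0.3, -0.2, 2.5]
width: 0.0683
finger_force: 29.8
```

Emit:
send_rows(
  rows=[
    [0, 0, 0, 0, 0, 0],
    [0, 0, 0, 0, 0, 0],
    [0, 0, 0, 0, 0, 0],
    [0, 0, 0, 0, 0, 0],
  ],
  grip=82,
)

```text
time: 6.62
tool_pos: [0.5078, -0.3973, 0.0332]
ee_rot: [-3.141, -0.0, 1.569]
wrist_force: [-0.0, 1.1, 1.1]
width: 0.0819
finger_force: 0.0
```

Emit:
send_rows(
  rows=[
    [0, 0, 10, 0, 0, 0],
    [0, 0, 30, 0, 0, 0],
    [0, 0, 40, 0, 0, 0],
    [0, 0, 40, 0, 0, 0],
    [0, 0, 10, 0, 0, 0],
    [0, 30, 0, 0, 0, 0],
    [0, 30, 0, 0, 0, 0],
    [0, 30, 0, 0, 0, 0],
  ],
)

```text
time: 7.28
tool_pos: [0.5079, -0.3069, 0.1643]
ee_rot: [3.14, 0.001, 1.567]
wrist_force: [1.2, 0.5, -0.1]
width: 0.0819
finger_force: 0.0
```

Emit:
send_rows(
  rows=[
    [10, 38, 0, 0, 0, 0],
    [10, 38, 0, 0, 0, 0],
    [10, 38, 0, 0, 0, 0],
    [10, 38, 0, 0, 0, 0],
    [10, 38, 0, 0, 0, 0],
    [10, 38, 0, 0, 0, 0],
    [10, 38, 0, 0, 0, 0],
    [8, 30, 0, 0, 0, 0],
  ],
)

```text
time: 7.95
tool_pos: [0.5862, -0.0085, 0.164]
ee_rot: [3.141, -0.001, 1.57]
wrist_force: [0.1, -0.2, -0.1]
width: 0.0819
finger_force: 0.0
```

Emit:
send_rows(
  rows=[
    [0, 17, 0, 0, 0, 0],
    [0, 0, 0, 0, 0, 0],
    [0, 0, 0, 0, 0, 0],
  ],
)

```text
time: 8.2
tool_pos: [0.5859, 0.0062, 0.1637]
ee_rot: [3.141, 0.001, 1.571]
wrist_force: [-0.1, -0.1, -0.5]
width: 0.0819
finger_force: 0.0
```

```bash
python3 - <<'E'
from h import *
im,m=snap('wrist','w2'); snap('top','t2')
for X in ((.587,.005,.056),(.587,.005,.017),(.579,.124,.062),(.465,-.010,.068)): print(proj(m,np.array(X)).round())
E
```

```text
[316. 212.]
[316. 198.]
[305.  44.]
[155. 236.]
```

View pics/w2.png

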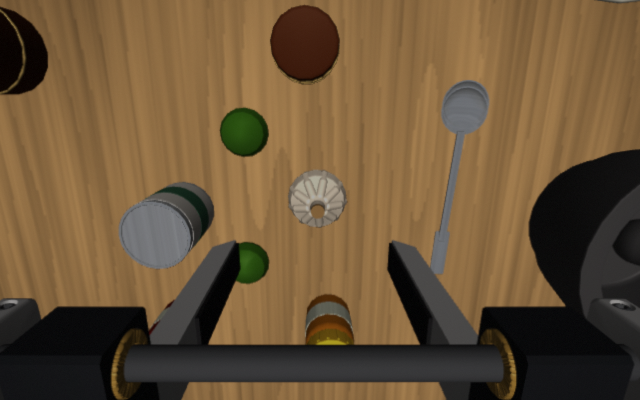

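View pics/t2.png

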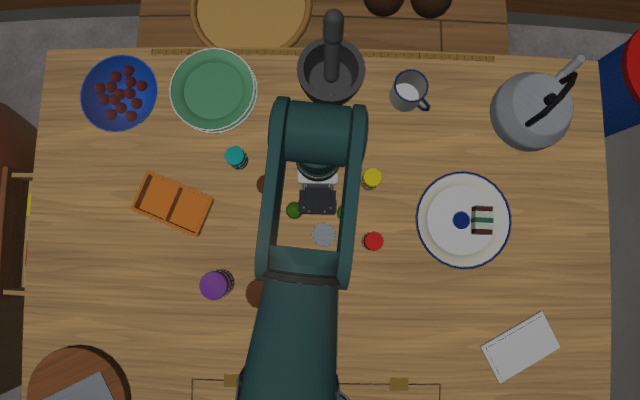

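The wrist view shows the garlic at (316,198), as predicted. The top view shows the shrimp paste flat inside the plate at (482,220). Descending on the garlic.

Emit:
send_rows(
  rows=[
    [0, 0, -30, 0, 0, 0],
    [0, 0, -35, 0, 0, 0],
    [0, 0, -35, 0, 0, 0],
    [0, 0, -20, 0, 0, 0],
    [0, 0, -10, 0, 0, 0],
    [0, 0, -5, 0, 0, 0],
    [0, 0, 0, 0, 0, 0],
    [0, 0, 0, 0, 0, 0],
  ],
)

```text
time: 8.97
tool_pos: [0.5872, 0.0049, 0.0302]
ee_rot: [3.139, 0.0, 1.568]
wrist_force: [0.7, 0.2, 0.1]
width: 0.0819
finger_force: 0.0
```

Emit:
send_rows(
  rows=[
    [0, 0, 0, 0, 0, 0],
    [0, 0, 0, 0, 0, 0],
    [0, 0, 0, 0, 0, 0],
    [0, 0, 0, 0, 0, 0],
    [0, 0, 0, 0, 0, 0],
    [0, 0, 0, 0, 0, 0],
    [0, 0, 0, 0, 0, 0],
  ],
  grip=40,
)

```text
time: 9.55
tool_pos: [0.5866, 0.0057, 0.0292]
ee_rot: [3.14, 0.0, 1.569]
wrist_force: [0.5, -0.2, 2.3]
width: 0.0491
finger_force: 30.0
```

Emit:
send_rows(
  rows=[
    [0, 0, 5, 0, 0, 0],
    [0, 0, 20, 0, 0, 0],
    [0, 0, 30, 0, 0, 0],
    [0, 0, 30, 0, 0, 0],
    [0, 0, 25, 0, 0, 0],
    [0, 0, 10, 0, 0, 0],
    [-4, -14, 0, 0, 0, 0],
    [-9, -30, 0, 0, 0, 0],
  ],
)

```text
time: 10.22
tool_pos: [0.5729, -0.0369, 0.1479]
ee_rot: [3.142, -0.001, 1.573]
wrist_force: [-0.4, -0.1, -1.3]
width: 0.0494
finger_force: 30.0
```

Emit:
send_rows(
  rows=[
    [-9, -30, 0, 0, 0, 0],
    [-9, -30, 0, 0, 0, 0],
    [-9, -30, 0, 0, 0, 0],
    [-9, -30, 0, 0, 0, 0],
    [-9, -30, 0, 0, 0, 0],
    [-9, -30, 0, 0, 0, 0],
    [-9, -30, 0, 0, 0, 0],
    [-9, -30, 0, 0, 0, 0],
  ],
)

```text
time: 10.88
tool_pos: [0.4982, -0.2798, 0.1454]
ee_rot: [-3.137, -0.002, 1.568]
wrist_force: [0.2, -0.9, -0.5]
width: 0.0493
finger_force: 30.0
```

Emit:
send_rows(
  rows=[
    [-9, -30, 0, 0, 0, 0],
    [-9, -20, 0, 0, 0, 0],
    [0, -10, 0, 0, 0, 0],
    [0, 0, 0, 0, 0, 0],
    [0, 0, 0, 0, 0, 0],
  ],
)

```text
time: 11.3
tool_pos: [0.4823, -0.3379, 0.1468]
ee_rot: [-3.14, -0.003, 1.568]
wrist_force: [-0.1, 0.3, -0.6]
width: 0.0494
finger_force: 30.0
```

Emit:
send_rows(
  rows=[
    [0, 0, -20, 0, 0, 0],
    [0, 0, -25, 0, 0, 0],
    [0, 0, -25, 0, 0, 0],
    [0, 0, -20, 0, 0, 0],
    [0, 0, -12, 0, 0, 0],
    [0, 0, -8, 0, 0, 0],
    [0, 0, -3, 0, 0, 0],
    [0, 0, 0, 0, 0, 0],
  ],
)

```text
time: 11.97
tool_pos: [0.4833, -0.3378, 0.0354]
ee_rot: [-3.142, -0.0, 1.57]
wrist_force: [-0.7, -0.2, -0.3]
width: 0.0492
finger_force: 30.0
```

Emit:
send_rows(
  rows=[
    [0, 0, -1, 0, 0, 0],
    [0, 0, -1, 0, 0, 0],
    [0, 0, -1, 0, 0, 0],
    [0, 0, 0, 0, 0, 0],
    [0, 0, 0, 0, 0, 0],
  ],
)

```text
time: 12.38
tool_pos: [0.4832, -0.3388, 0.0332]
ee_rot: [3.14, 0.001, 1.569]
wrist_force: [0.6, -0.2, 0.5]
width: 0.0492
finger_force: 30.0
```

```bash
python3 - <<'E'
from h import *
im,m=snap('scene','s3')
cv2.imwrite('pics/cs3.png',np.clip(cv2.resize(im[120:220,140:280,::-1].astype(np.float32),(700,500),interpolation=2)*1.3,0,255).astype(np.uint8))
E
```

```text
(no output)
```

View pics/cs3.png

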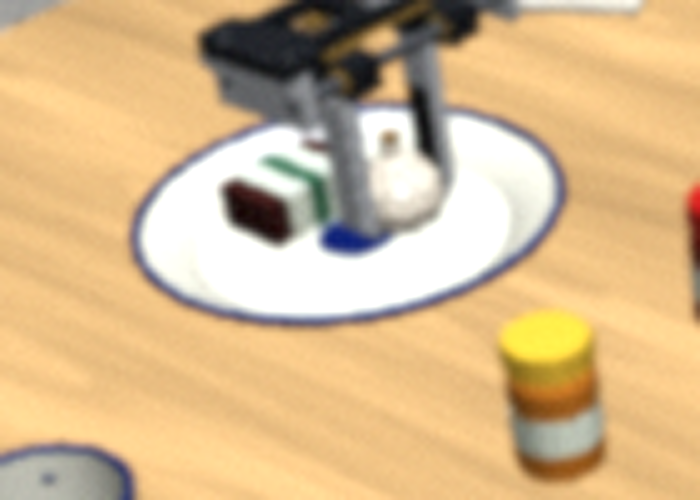

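The garlic is upright at (400,190) in the crop, beside the block. One more mm, then release and go to the red jar.

Emit:
send_rows(
  rows=[
    [0, 0, -1, 0, 0, 0],
    [0, 0, 0, 0, 0, 0],
    [0, 0, 0, 0, 0, 0],
  ],
)

```text
time: 12.68
tool_pos: [0.4833, -0.3388, 0.0332]
ee_rot: [3.14, 0.001, 1.569]
wrist_force: [-1.2, 0.8, 5.0]
width: 0.0495
finger_force: 30.0
```

Emit:
send_rows(
  rows=[
    [0, 0, 0, 0, 0, 0],
    [0, 0, 0, 0, 0, 0],
    [0, 0, 0, 0, 0, 0],
    [0, 0, 0, 0, 0, 0],
  ],
  grip=68,
)

```text
time: 13.02
tool_pos: [0.4828, -0.3383, 0.0312]
ee_rot: [-3.141, -0.0, 1.569]
wrist_force: [1.0, 0.4, 0.2]
width: 0.0673
finger_force: 0.0
```

Emit:
send_rows(
  rows=[
    [0, 0, 10, 0, 0, 0],
    [0, 0, 30, 0, 0, 0],
    [0, 0, 40, 0, 0, 0],
    [0, 0, 40, 0, 0, 0],
    [0, 0, 10, 0, 0, 0],
    [-4, 28, 0, 0, 0, 0],
    [-4, 28, 0, 0, 0, 0],
    [-4, 28, 0, 0, 0, 0],
  ],
)

```text
time: 13.68
tool_pos: [0.4708, -0.2539, 0.1622]
ee_rot: [3.14, 0.001, 1.568]
wrist_force: [-0.0, 0.5, -0.1]
width: 0.0682
finger_force: 0.0
```

Emit:
send_rows(
  rows=[
    [-4, 28, 0, 0, 0, 0],
    [-4, 28, 0, 0, 0, 0],
    [-4, 28, 0, 0, 0, 0],
    [-4, 28, 0, 0, 0, 0],
    [-3, 18, 0, 0, 0, 0],
    [0, 0, 0, 0, 0, 0],
    [0, 0, 0, 0, 0, 0],
  ],
)

```text
time: 14.27
tool_pos: [0.452, -0.124, 0.1619]
ee_rot: [3.141, 0.001, 1.571]
wrist_force: [-0.3, -0.7, -0.8]
width: 0.068
finger_force: 0.0
```

```bash
python3 - <<'E'
from h import *
im,m=snap('wrist','w4')
h=cv2.cvtColor(im,cv2.COLOR_RGB2HSV); k=((h[...,0]<5)|(h[...,0]>174))&(h[...,1]>190)&(h[...,2]>150)
n,l,st,ce=cv2.connectedComponentsWithStats(k.astype(np.uint8))
for j in range(1,n):
    if st[j,4]>200: print(st[j],ce[j],onz(m,*ce[j],.072))
print(proj(m,np.array([.452,-.125,.072])))
E
```

```text
[ 287  192   56   55 2314] [314.59031979 218.82929991] [ 0.45178706 -0.12494846  0.072     ]
[314.88317582 218.89647016]
```

Emit:
send_rows(
  rows=[
    [0, 0, -25, 0, 0, 0],
    [0, 0, -30, 0, 0, 0],
    [0, 0, -20, 0, 0, 0],
    [0, 0, -15, 0, 0, 0],
    [0, 0, -6, 0, 0, 0],
    [0, 0, 0, 0, 0, 0],
  ],
)

```text
time: 14.82
tool_pos: [0.4509, -0.1251, 0.0637]
ee_rot: [-3.138, -0.001, 1.567]
wrist_force: [-1.0, -0.5, 0.2]
width: 0.0682
finger_force: 0.0
```

Emit:
send_rows(
  rows=[
    [0, 0, 0, 0, 0, 0],
    [0, 0, 0, 0, 0, 0],
    [0, 0, 0, 0, 0, 0],
    [0, 0, 0, 0, 0, 0],
    [0, 0, 0, 0, 0, 0],
    [0, 0, 0, 0, 0, 0],
  ],
  grip=36,
)

```text
time: 15.32
tool_pos: [0.4529, -0.1248, 0.0667]
ee_rot: [3.139, 0.001, 1.569]
wrist_force: [0.4, -1.0, 3.0]
width: 0.0426
finger_force: 30.0
```

Emit:
send_rows(
  rows=[
    [0, 0, 5, 0, 0, 0],
    [0, 0, 20, 0, 0, 0],
    [0, 0, 30, 0, 0, 0],
    [0, 0, 30, 0, 0, 0],
    [0, 0, 25, 0, 0, 0],
    [0, 0, 10, 0, 0, 0],
    [4, -10, 0, 0, 0, 0],
    [8, -17, 0, 0, 0, 0],
  ],
)

```text
time: 15.98
tool_pos: [0.4637, -0.151, 0.1852]
ee_rot: [3.141, -0.0, 1.571]
wrist_force: [-0.2, 0.1, -0.5]
width: 0.0432
finger_force: 30.0
```

Emit:
send_rows(
  rows=[
    [10, -23, 0, 0, 0, 0],
    [10, -23, 0, 0, 0, 0],
    [10, -23, 0, 0, 0, 0],
    [10, -23, 0, 0, 0, 0],
    [10, -23, 0, 0, 0, 0],
    [10, -23, 0, 0, 0, 0],
    [10, -20, 0, 0, 0, 0],
    [5, -12, 0, 0, 0, 0],
  ],
)

```text
time: 16.65
tool_pos: [0.5385, -0.3238, 0.1814]
ee_rot: [-3.137, -0.002, 1.567]
wrist_force: [-0.1, -0.7, -0.7]
width: 0.0429
finger_force: 30.0
```

Emit:
send_rows(
  rows=[
    [0, 0, 0, 0, 0, 0],
    [0, 0, 0, 0, 0, 0],
  ],
)

```text
time: 16.82
tool_pos: [0.5379, -0.3216, 0.1823]
ee_rot: [-3.137, -0.003, 1.568]
wrist_force: [-1.2, -0.2, -1.3]
width: 0.0425
finger_force: 30.0
```

Emit:
send_rows(
  rows=[
    [0, 0, -20, 0, 0, 0],
    [0, 0, -25, 0, 0, 0],
    [0, 0, -25, 0, 0, 0],
    [0, 0, -20, 0, 0, 0],
    [0, 0, -12, 0, 0, 0],
    [0, 0, -8, 0, 0, 0],
    [0, 0, -2, 0, 0, 0],
    [0, 0, 0, 0, 0, 0],
  ],
)

```text
time: 17.48
tool_pos: [0.5389, -0.3211, 0.0735]
ee_rot: [-3.142, -0.0, 1.569]
wrist_force: [0.3, -0.2, -0.7]
width: 0.0423
finger_force: 30.0
```

Emit:
send_rows(
  rows=[
    [0, 0, -1, 0, 0, 0],
    [0, 0, -1, 0, 0, 0],
    [0, 0, -1, 0, 0, 0],
    [0, 0, 0, 0, 0, 0],
    [0, 0, 0, 0, 0, 0],
  ],
)

```text
time: 17.9
tool_pos: [0.5391, -0.3216, 0.071]
ee_rot: [3.141, 0.0, 1.569]
wrist_force: [0.3, 0.0, -0.8]
width: 0.0429
finger_force: 30.0
```

Emit:
send_rows(
  rows=[
    [0, 0, -1, 0, 0, 0],
    [0, 0, -0.5, 0, 0, 0],
    [0, 0, 0, 0, 0, 0],
    [0, 0, 0, 0, 0, 0],
  ],
)

```text
time: 18.23
tool_pos: [0.5392, -0.3217, 0.0707]
ee_rot: [3.14, 0.001, 1.569]
wrist_force: [-1.5, 1.1, 6.4]
width: 0.0429
finger_force: 30.0
```

Emit:
send_rows(
  rows=[
    [0, 0, 0, 0, 0, 0],
    [0, 0, 0, 0, 0, 0],
    [0, 0, 0, 0, 0, 0],
    [0, 0, 0, 0, 0, 0],
  ],
  grip=60,
)

```text
time: 18.57
tool_pos: [0.5388, -0.3213, 0.0685]
ee_rot: [-3.141, -0.0, 1.569]
wrist_force: [1.0, 0.4, -0.6]
width: 0.0596
finger_force: 0.0
```

Emit:
send_rows(
  rows=[
    [0, 0, 10, 0, 0, 0],
    [0, 0, 30, 0, 0, 0],
    [0, 0, 40, 0, 0, 0],
    [0, 0, 15, 0, 0, 0],
    [3, 35, 0, 0, 0, 0],
    [3, 35, 0, 0, 0, 0],
    [3, 35, 0, 0, 0, 0],
    [3, 35, 0, 0, 0, 0],
  ],
  grip=72,
)

```text
time: 19.23
tool_pos: [0.551, -0.1803, 0.1649]
ee_rot: [3.14, 0.0, 1.568]
wrist_force: [0.2, 0.1, 0.3]
width: 0.0718
finger_force: 0.0
```

Emit:
send_rows(
  rows=[
    [3, 35, 0, 0, 0, 0],
    [3, 35, 0, 0, 0, 0],
    [3, 35, 0, 0, 0, 0],
    [3, 35, 0, 0, 0, 0],
    [4, 35, 0, 0, 0, 0],
    [4, 35, 0, 0, 0, 0],
    [4, 35, 0, 0, 0, 0],
    [4, 35, 0, 0, 0, 0],
  ],
)

```text
time: 19.9
tool_pos: [0.579, 0.1004, 0.1649]
ee_rot: [3.14, -0.0, 1.569]
wrist_force: [0.4, -0.5, -0.3]
width: 0.0721
finger_force: 0.0
```

Emit:
send_rows(
  rows=[
    [0, 25, 0, 0, 0, 0],
    [0, 0, 0, 0, 0, 0],
    [0, 0, 0, 0, 0, 0],
  ],
)

```text
time: 20.15
tool_pos: [0.5789, 0.1247, 0.1644]
ee_rot: [3.141, 0.001, 1.572]
wrist_force: [-0.2, -1.3, -1.1]
width: 0.0719
finger_force: 0.0
```

```bash
python3 - <<'E'
from h import *
im,m=snap('wrist','w5'); snap('top','t5')
print(proj(m,np.array([.579,.124,.062])))
h=cv2.cvtColor(im,cv2.COLOR_RGB2HSV); k=((h[...,0]<10))&(h[...,1]>120)&(h[...,2]>40)&(h[...,2]<140)
n,l,st,ce=cv2.connectedComponentsWithStats(k.astype(np.uint8))
for j in range(1,n):
    if st[j,4]>800: print(st[j],ce[j],onz(m,*ce[j],.062))
E
```

```text
[315.03530574 213.28031633]
[ 286  182   59   56 2428] [314.69810544 209.89126853] [0.57873784 0.12669986 0.062     ]
```

View pics/t5.png

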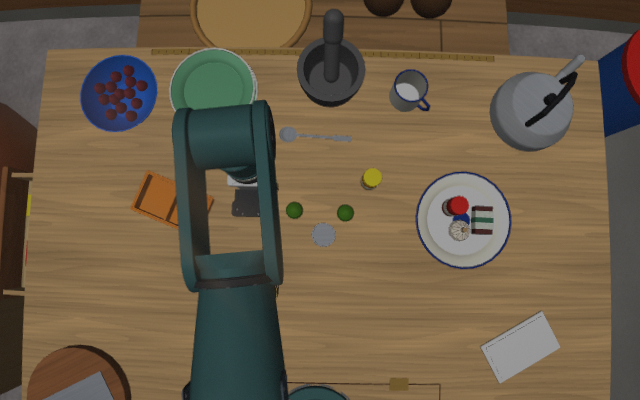

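View pics/w5.png

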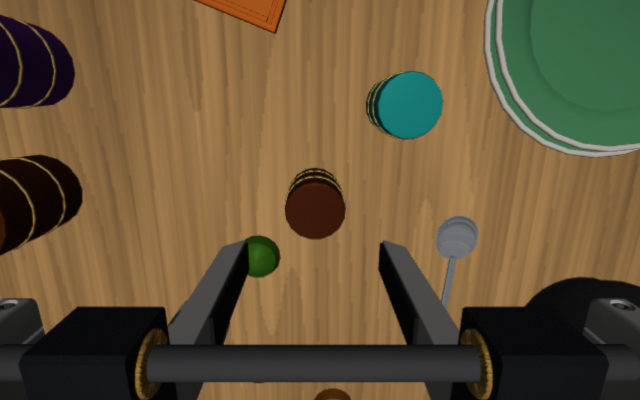

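The plate set stands well: jar (459,205), garlic (460,230) and block (482,220). The small brown palm sugar is between the jaws at (315,210) in the wrist view. Descending.

Emit:
send_rows(
  rows=[
    [0, 0, -25, 0, 0, 0],
    [0, 1, -30, 0, 0, 0],
    [0, 0, -25, 0, 0, 0],
    [0, 0, -15, 0, 0, 0],
    [0, 0, -8, 0, 0, 0],
    [0, 0, 0, 0, 0, 0],
  ],
)

```text
time: 20.75
tool_pos: [0.5776, 0.1229, 0.0587]
ee_rot: [-3.137, 0.001, 1.567]
wrist_force: [-1.2, 0.4, 0.1]
width: 0.0721
finger_force: 0.0
```

Emit:
send_rows(
  rows=[
    [0, 0, 0, 0, 0, 0],
    [0, 0, 0, 0, 0, 0],
    [0, 0, 0, 0, 0, 0],
    [0, 0, 0, 0, 0, 0],
    [0, 0, 0, 0, 0, 0],
    [0, 0, 0, 0, 0, 0],
  ],
  grip=38,
)

```text
time: 21.25
tool_pos: [0.5799, 0.1246, 0.0626]
ee_rot: [3.139, -0.0, 1.569]
wrist_force: [0.9, -0.1, 4.0]
width: 0.0469
finger_force: 30.0
```

Emit:
send_rows(
  rows=[
    [0, 0, 5, 0, 0, 0],
    [0, 0, 20, 0, 0, 0],
    [0, 0, 30, 0, 0, 0],
    [0, 0, 30, 0, 0, 0],
    [0, 0, 15, 0, 0, 0],
    [-1, 10, 0, 0, 0, 0],
    [-2, 20, 0, 0, 0, 0],
  ],
)

```text
time: 21.83
tool_pos: [0.5764, 0.1538, 0.1617]
ee_rot: [3.14, 0.0, 1.566]
wrist_force: [-0.1, -0.3, -2.1]
width: 0.0465
finger_force: 30.0
```

Emit:
send_rows(
  rows=[
    [-3, 28, 0, 0, 0, -0.045],
    [-3, 28, 0, 0, 0, -0.045],
    [-3, 28, 0, 0, 0, -0.045],
    [-3, 28, 0, 0, 0, -0.045],
    [-4, 28, 0, 0, 0, -0.045],
    [-4, 28, 0, 0, 0, -0.045],
    [-4, 28, 0, 0, 0, -0.045],
    [-4, 28, 0, 0, 0, -0.05],
  ],
)

```text
time: 22.5
tool_pos: [0.546, 0.3803, 0.1582]
ee_rot: [-3.139, 0.003, 1.202]
wrist_force: [1.4, 0.1, -1.1]
width: 0.0464
finger_force: 30.0
```

Emit:
send_rows(
  rows=[
    [0, 16, 0, 0, 0, 0],
    [0, 0, 0, 0, 0, 0],
    [0, 0, 0, 0, 0, 0],
  ],
)

```text
time: 22.75
tool_pos: [0.5464, 0.3953, 0.1583]
ee_rot: [-3.139, 0.004, 1.206]
wrist_force: [0.6, -1.2, -1.0]
width: 0.0468
finger_force: 30.0
```

```bash
python3 - <<'E'
from h import *
im,m=snap('wrist','w6'); snap('scene','s6')
a=np.radians(69.1)
for s in(1,-1): print([proj(m,np.array([.5325,.356,.034])+R).round().tolist() for R in [np.array([np.cos(a)*s*.089+q*np.sin(a)*.052,np.sin(a)*s*.089-q*np.cos(a)*.052,0]) for q in(1,-1)]])
E
```

```text
[[383.0, 145.0], [250.0, 145.0]]
[[372.0, 339.0], [260.0, 339.0]]
```

View pics/w6.png

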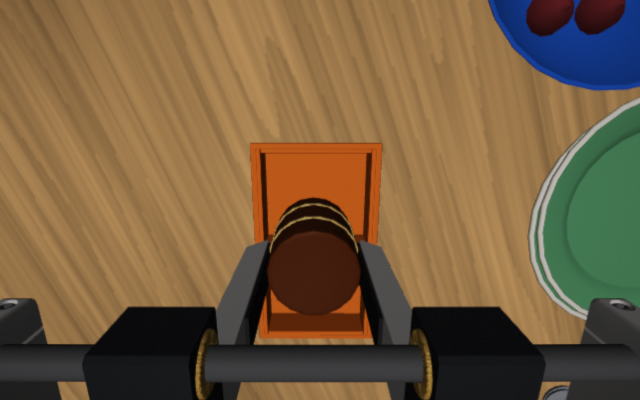

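The keeper lip appears at columns 250–382, row 144, as predicted, and the sugar is lined up with its compartment. Lowering.

Emit:
send_rows(
  rows=[
    [0, 0, -20, 0, 0, 0],
    [1, 0, -25, 0, 0, 0],
    [0, 0, -20, 0, 0, 0],
    [0, 0, -15, 0, 0, 0],
    [0, 0, -8, 0, 0, 0],
    [0, 0, -4, 0, 0, 0],
    [0, 0, 0, 0, 0, 0],
  ],
)

```text
time: 23.43
tool_pos: [0.5488, 0.3935, 0.0682]
ee_rot: [-3.141, 0.001, 1.203]
wrist_force: [-0.3, -0.7, -1.4]
width: 0.0466
finger_force: 30.0
```

Emit:
send_rows(
  rows=[
    [0, 0, -1, 0, 0, 0],
    [0, 0, -1, 0, 0, 0],
    [0, 0, -1, 0, 0, 0],
    [0, 0, 0, 0, 0, 0],
    [0, 0, 0, 0, 0, 0],
  ],
)

```text
time: 23.85
tool_pos: [0.5492, 0.3948, 0.0667]
ee_rot: [3.141, -0.001, 1.204]
wrist_force: [-1.2, -0.4, 0.3]
width: 0.0463
finger_force: 30.0
```

Emit:
send_rows(
  rows=[
    [0, 0, -1, 0, 0, 0],
    [0, 0, 0, 0, 0, 0],
    [0, 0, 0, 0, 0, 0],
  ],
)

```text
time: 24.1
tool_pos: [0.5492, 0.3949, 0.0666]
ee_rot: [3.141, -0.001, 1.204]
wrist_force: [-2.1, -1.5, 6.0]
width: 0.0468
finger_force: 30.0
```

Emit:
send_rows(
  rows=[
    [0, 0, 0, 0, 0, 0],
    [0, 0, 0, 0, 0, 0],
    [0, 0, 0, 0, 0, 0],
    [0, 0, 0, 0, 0, 0],
  ],
  grip=64,
)

```text
time: 24.43
tool_pos: [0.5488, 0.3945, 0.0644]
ee_rot: [-3.141, 0.001, 1.204]
wrist_force: [0.0, -0.6, 0.6]
width: 0.0639
finger_force: 0.0
```

Emit:
send_rows(
  rows=[
    [0, 0, 10, 0, 0, 0],
    [0, 0, 30, 0, 0, 0],
    [0, 0, 40, 0, 0, 0],
    [0, 0, 20, 0, 0, 0],
    [-7, -35, 0, 0, 0, 0],
    [-7, -35, 0, 0, 0, 0],
    [-7, -35, 0, 0, 0, 0],
    [-7, -35, 0, 0, 0, 0],
  ],
)

```text
time: 25.1
tool_pos: [0.5206, 0.2535, 0.1659]
ee_rot: [3.14, -0.001, 1.205]
wrist_force: [0.7, -0.1, 0.3]
width: 0.0642
finger_force: 0.0
```

Emit:
send_rows(
  rows=[
    [-7, -35, 0, 0, 0, 0],
    [-7, -35, 0, 0, 0, 0],
    [-7, -35, 0, 0, 0, 0],
    [-7, -35, 0, 0, 0, 0],
    [-7, -35, 0, 0, 0, 0],
    [-7, -35, 0, 0, 0, 0],
    [-7, -35, 0, 0, 0, 0],
    [-7, -20, 0, 0, 0, 0],
  ],
  grip=80,
)

```text
time: 25.77
tool_pos: [0.4645, -0.0134, 0.1659]
ee_rot: [3.14, 0.001, 1.201]
wrist_force: [0.3, 0.4, -0.4]
width: 0.0801
finger_force: 0.0
```

Emit:
send_rows(
  rows=[
    [0, 0, 0, 0, 0, 0],
    [0, 0, 0, 0, 0, 0],
  ],
)

```text
time: 25.93
tool_pos: [0.465, -0.0111, 0.1658]
ee_rot: [3.14, -0.001, 1.201]
wrist_force: [0.3, 0.6, 0.3]
width: 0.08
finger_force: 0.0
```

```bash
python3 - <<'E'
from h import *
im,m=snap('wrist','w7'); snap('top','t7')
print(proj(m,np.array([.465,-.010,.068])))
h=cv2.cvtColor(im,cv2.COLOR_RGB2HSV); k=(h[...,1]<60)&(h[...,2]>120); k[235:]=k[235:]&True
n,l,st,ce=cv2.connectedComponentsWithStats(k.astype(np.uint8))
for j in range(1,n):
    if st[j,4]>1000: print(st[j],ce[j],onz(m,*ce[j],.068))
a=im[...,::-1]; b=np.load('pics/t7.npy')[140:260,110:240,::-1]; cv2.imwrite('pics/c7.png',np.hstack([cv2.resize(a,(420,262)),cv2.resize(b,(284,262),interpolation=2)]))
E
```

```text
[313.83479671 212.70529121]
[ 278  178   72   69 3493] [314.11222445 212.23017463] [ 0.46532722 -0.00972776  0.068     ]
```

View pics/c7.png

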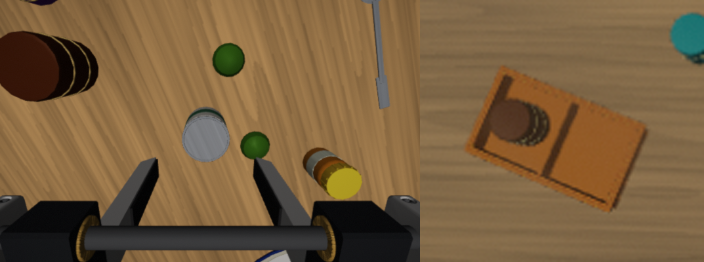

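The sugar stands in its compartment and the tin is centred between the jaws at (314,212), as predicted. Grasping the tin.

Emit:
send_rows(
  rows=[
    [0, 0, -25, 0, 0, 0],
    [0, 1, -30, 0, 0, 0],
    [0, 0, -25, 0, 0, 0],
    [0, 0, -16, 0, 0, 0],
    [0, 0, -8, 0, 0, 0],
    [0, 0, 0, 0, 0, 0],
  ],
)

```text
time: 26.53
tool_pos: [0.4637, -0.008, 0.0589]
ee_rot: [-3.137, 0.001, 1.206]
wrist_force: [0.7, 0.4, 0.3]
width: 0.08
finger_force: 0.0
```

Emit:
send_rows(
  rows=[
    [0, 0, 0, 0, 0, 0],
    [0, 0, 0, 0, 0, 0],
    [0, 0, 0, 0, 0, 0],
    [0, 0, 0, 0, 0, 0],
    [0, 0, 0, 0, 0, 0],
    [0, 0, 0, 0, 0, 0],
  ],
  grip=45,
)

```text
time: 27.03
tool_pos: [0.4657, -0.0095, 0.0623]
ee_rot: [3.139, -0.001, 1.204]
wrist_force: [-1.0, 0.8, 4.3]
width: 0.0538
finger_force: 30.0
```

Emit:
send_rows(
  rows=[
    [0, 0, 5, 0, 0, 0],
    [0, 0, 20, 0, 0, 0],
    [0, 0, 30, 0, 0, 0],
    [0, 0, 30, 0, 0, 0],
    [0, 0, 15, 0, 0, 0],
    [1, 10, 0, 0, 0, 0],
    [3, 20, 0, 0, 0, 0],
    [4, 26, 0, 0, 0, 0],
  ],
)

```text
time: 27.7
tool_pos: [0.4722, 0.0467, 0.1597]
ee_rot: [-3.14, 0.001, 1.201]
wrist_force: [1.6, -0.0, -1.9]
width: 0.0539
finger_force: 30.0
```

Emit:
send_rows(
  rows=[
    [5, 30, 0, 0, 0, 0],
    [5, 30, 0, 0, 0, 0],
    [5, 30, 0, 0, 0, 0],
    [5, 30, 0, 0, 0, 0],
    [5, 30, 0, 0, 0, 0],
    [5, 30, 0, 0, 0, 0],
    [5, 30, 0, 0, 0, 0],
    [5, 30, 0, 0, 0, 0],
  ],
)

```text
time: 28.37
tool_pos: [0.5115, 0.2884, 0.1584]
ee_rot: [-3.139, 0.003, 1.204]
wrist_force: [0.0, -0.3, -1.7]
width: 0.0534
finger_force: 30.0
```

Emit:
send_rows(
  rows=[
    [4, 20, 0, 0, 0, 0],
    [0, 9, 0, 0, 0, 0],
    [0, 0, 0, 0, 0, 0],
    [0, 0, 0, 0, 0, 0],
  ],
)

```text
time: 28.7
tool_pos: [0.516, 0.3151, 0.1594]
ee_rot: [-3.14, 0.003, 1.204]
wrist_force: [0.6, -0.2, -1.8]
width: 0.0536
finger_force: 30.0
```

Emit:
send_rows(
  rows=[
    [0, 0, -20, 0, 0, 0],
    [1, 0, -25, 0, 0, 0],
    [0, 0, -20, 0, 0, 0],
    [0, 0, -15, 0, 0, 0],
    [0, 0, -8, 0, 0, 0],
    [0, 0, -4, 0, 0, 0],
    [0, 0, 0, 0, 0, 0],
  ],
)

```text
time: 29.28
tool_pos: [0.5176, 0.3144, 0.0683]
ee_rot: [-3.141, 0.001, 1.203]
wrist_force: [-0.5, -0.3, -1.8]
width: 0.0535
finger_force: 30.0
```

Emit:
send_rows(
  rows=[
    [0, 0, -1, 0, 0, 0],
    [0, 0, -1, 0, 0, 0],
    [0, 0, -1, 0, 0, 0],
    [0, 0, 0, 0, 0, 0],
    [0, 0, 0, 0, 0, 0],
  ],
)

```text
time: 29.7
tool_pos: [0.5182, 0.3158, 0.0666]
ee_rot: [3.141, -0.001, 1.204]
wrist_force: [-0.5, 0.7, -2.1]
width: 0.054
finger_force: 30.0
```

Emit:
send_rows(
  rows=[
    [0, 0, -1, 0, 0, 0],
    [0, 0, -0.5, 0, 0, 0],
    [0, 0, 0, 0, 0, 0],
    [0, 0, 0, 0, 0, 0],
  ],
)

```text
time: 30.03
tool_pos: [0.5182, 0.3159, 0.0663]
ee_rot: [3.14, -0.001, 1.204]
wrist_force: [-2.6, -1.6, 6.2]
width: 0.0538
finger_force: 30.0
```

Emit:
send_rows(
  rows=[
    [0, 0, 0, 0, 0, 0],
    [0, 0, 0, 0, 0, 0],
    [0, 0, 0, 0, 0, 0],
    [0, 0, 0, 0, 0, 0],
  ],
  grip=70,
)

```text
time: 30.37
tool_pos: [0.5179, 0.3156, 0.0642]
ee_rot: [3.142, 0.0, 1.204]
wrist_force: [-0.0, -0.2, -0.7]
width: 0.0697
finger_force: 0.0
```

Emit:
send_rows(
  rows=[
    [0, 0, 10, 0, 0, 0],
    [0, 0, 30, 0, 0, 0],
    [0, 0, 40, 0, 0, 0],
    [0, 0, 40, 0, 0, 0],
    [-10, -35, 20, 0, 0, 0],
    [-10, -35, 0, 0, 0, 0],
    [-10, -35, 0, 0, 0, 0],
    [-10, -35, 0, 0, 0, 0],
  ],
)

```text
time: 31.03
tool_pos: [0.4777, 0.1745, 0.2061]
ee_rot: [3.139, -0.001, 1.205]
wrist_force: [0.2, 0.7, 0.2]
width: 0.0697
finger_force: 0.0
```

Emit:
send_rows(
  rows=[
    [-15, -35, 0, 0, 0, 0],
    [-15, -35, 0, 0, 0, 0],
    [-15, -35, 0, 0, 0, 0],
    [-15, -35, 0, 0, 0, 0],
    [-15, -20, 0, 0, 0, 0],
    [0, 0, 0, 0, 0, 0],
    [0, 0, 0, 0, 0, 0],
  ],
)

```text
time: 31.62
tool_pos: [0.4029, 0.015, 0.2055]
ee_rot: [3.139, -0.001, 1.201]
wrist_force: [-0.8, -0.4, -0.1]
width: 0.0702
finger_force: 0.0
```

```bash
python3 - <<'E'
from h import *
t,_=snap('top','t9'); s,_=snap('scene','s9')
g=lambda im,x0,x1,y0,y1,w,h:np.clip(cv2.resize(im[y0:y1,x0:x1,::-1].astype(np.float32),(w,h),interpolation=2)*1.4,0,255).astype(np.uint8)
cv2.imwrite('pics/c9.png',np.vstack([g(t,110,530,110,270,787,300),np.hstack([g(s,150,290,120,225,400,300),g(s,380,530,200,312,387,300)])]))
E
```

```text
(no output)
```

View pics/c9.png

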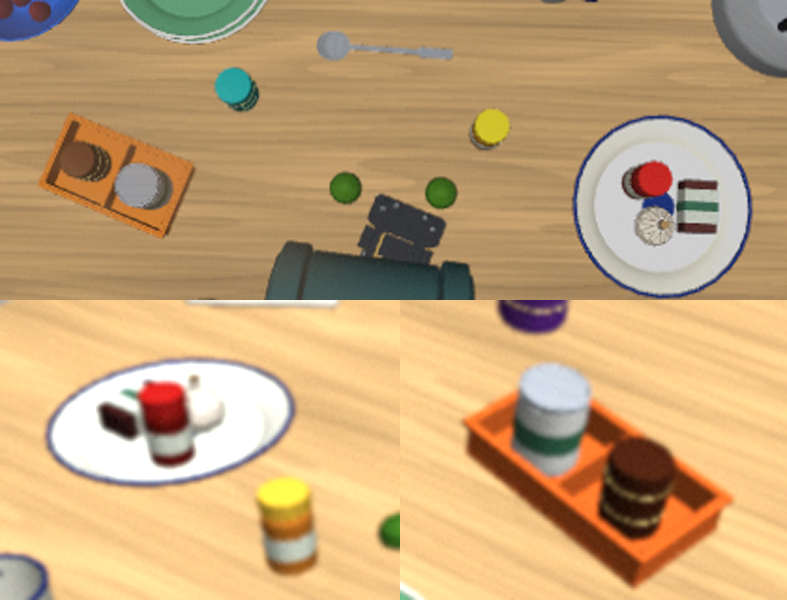

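All five items stand upright in place: the jar, garlic and block on the flat of the plate, and the sugar and tin each in a compartment. The yellow jar and spoon have not moved.

```bash
python3 -c "
from bench import ticket
print(ticket.close_job())"
```

```text
the job is handed in; nothing more can be done
None
```

Both sets are made up and the job is handed in at about 32 s of the 144 s: the shrimp paste, garlic and chilli jar stand upright on the plate's flat bottom, the palm sugar and coconut tin are in separate keeper compartments, and the yellow-lidded jar and spoon were left where they were.

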